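# Shim a lab balance platform up to its height mark

## Task

The bench balance's hinged platform has sagged at its free edge. Take the orange wedge, slide it nose first under that edge until the platform has risen to the red height-mark bar and sits snug against it, then let go and leave the wedge in place. Push gently once it meets the bar, do not lift or push the platform by hand, and leave the weight, jar and spatula alone.

Things in the scene. Friction and masses are not known exactly. Their poses are not given: they have to be found in the camera images.
- wedge: Loose orange nylon wedge, 0.22 kg, flat on the bench. Origin: on the bench under the centre of its blue grip block; +y points to the thin nose, z up. Grip block 30 mm wide (x), 36 mm long (y), free to grasp from 22 to 54 mm above the bench, on a foot 40 x 42 mm, 22 mm high. Wedge 40 mm wide; its sloping top falls from 34 mm high at y = 20 mm to 4 mm at y = 180 mm. Slick; stays once driven in.
- nose (a point): Middle of the wedge's nose edge, at its sole (180 mm ahead of the wedge's origin along its +y). Driving the wedge feels light while the platform rises (about 2 to 6 N); once the platform meets the bar the push climbs by about 2 N per mm. A push of about 9 to 13 N there is right; the wedge may not press on the platform with more than 24 N, so a push above 16 N is too much.
- stand: Fixed aluminium stand. Origin: on the bench below the middle of the platform's free edge; +y points to the hinge: drive the wedge that way along x = 0. Hinge axis 39 mm high at y = 200 mm. Rest blocks at x = +-76 mm (22 mm wide, y = 32 to 58 mm) carry the sagged platform; between them the way is open up to the base plate at y = 165 mm. Gauge posts 14 mm square, 74 mm high at x = +-111 mm.
- platform: White platform 180 x 215 x 10 mm carrying a balance, 0.6 to 0.95 kg in all, hinged on the stand; axes start as the stand's. Origin: middle of the axis of the 12 mm thick, 110 mm long round bar under its free edge, on which the wedge bears; 18 mm above the bench at first (12 mm free below), about 32 mm (+-3) at the mark.
- weight: Bystander: loose brass 500 g weight with a knob, 44 mm across, 78 mm high. Origin: centre of its underside.
- jar: Bystander: loose jar with a blue cap, 56 mm across, 75 mm high. Origin: centre of its underside.
- spatula: Bystander: loose spatula lying flat, 200 mm long along its x, blade to +x. Origin: below its middle.
- mark (a point): Nominal middle of the axis of the red height-mark bar on the stand, a 10 mm thick round bar along x over the platform's edge. The bar was clamped by hand and really lies up to 3 mm higher or lower than this point, differently every time: the true height is not measured, feel for it. The platform's top meets the bar's underside.
Things that resemble listed ones, but are neither listed nor needed, are in the scene too. There is more than one size of the wedge; the job needs the middle-sized.

How it is judged:
At the end, for the whole second after the job is handed in: The platform stands at the height mark (its origin higher than 27.5 mm), pressed against the red bar with more than 4 N, carried by the wedge alone with 5 to 24 N between wedge and platform; the wedge is at rest and released (height (world z) of platform above 0.0275 m and contact force between platform and stand above 4 N and contact force between wedge and platform between 5 and 24 N and linear speed of wedge below 0.005 m/s); the robot touches nothing.
It fails at once if the wedge is forced: more than 24 N between wedge and platform (contact force between wedge and platform above 24 N).
It fails at once if the robot itself pushes or lifts the platform (more than 3 N) (contact force between any of the fingers, the arm and platform above 3 N).
It fails at once if the weight, jar or spatula is moved by more than 20 mm (distance of any of weight, jar, spatula from where it was at the start of the episode above 0.02 m).
It also fails if it takes over 51 s, if anything falls off the work surface, if the arm or the gripper's body presses on something with over 40 N, if the wrist force passes 120 N, or if a joint passes its speed limit or range.

## Robot

A 7-joint arm with a two-finger parallel gripper is mounted at the origin on the work surface. World frame = base frame: x ahead of the robot, y to its left, z up, the work surface at z = 0. Lengths are in m, angles in rad, forces in N, time in s.
With the tool pointing down it reaches from about 0.4 to 0.85 m from the base axis. Payload 6.9 kg.
Tool frame: the origin (TCP) lies between the finger pads; the fingertips stand 8 mm ahead of it and the grasp point (between the pads) lies 11 mm behind it; z points along the fingers, y is the direction in which the jaws open and shut (so a half turn about z gives the same grasp; the last joint's range is limited). The gripper opens to 85 mm and grips with 20 to 120 N. Pads are 22 mm wide; open, the fingers measure 114 mm over their backs; the gripper's body (76 mm by 85 mm) begins 54 mm behind the grasp point. The pads swing forward as they close: fully open they stand 13 mm farther back than shut.
Start: joints at [1.3, 0.507, -0.238, 1.5, 0.126, 1.149, -0.155], TCP at [0.23, -0.581, 0.239] pointing down, gripper open.
Joint ranges: [-3.08, 3.08], [-0.24, 2.05], [-1.43, 1.35], [0, 2.5], [-1.52, 4.66], [0.17, 1.96], [-2.89, 2.89]. Speed limits (rad/s): [2.39, 2.39, 3.14, 3.14, 3.14, 3.14, 3.14].

## Interface

Orientations are given as a unit quaternion [w, x, y, z].
In Python, from bench import r, viewer gives the robot as it stands.
- The arm moves only by the tool arm_command, never from a script. Its argument "motion" is a list of rows, each an object with "translation": the shift along the tool's x, y, z in cm, a list of three; "turn": the turn about the tool's z in rad. In form: [{"translation": [tx, ty, tz], "turn": turn}, ...]. A call has 1 to 20 rows; each row is the pose to reach, as a shift and turn from the pose commanded when the call began, along the tool's axes at that moment; what a row does not reach only later rows make up. A row lasts 1/10 s, in which the tool goes at most 50 mm and 8.59 degrees, less where a joint would pass 70% of its speed; a pose out of reach is approached as far as the arm can. A call with a gripper value outside its range is refused whole. "jaw" is the finger opening in cm, from 0 to 8.54, set as the call begins (left out, the last holds). The fingers move at their own pace and stop on an object; the grip force is fixed at half the most. Time passes only in rows, so rows that repeat a pose let the fingers close. It gives the time, the measured TCP pose, the force and the opening at its end, in the units of the state.
- r.get_obs(): the state, without advancing time (a new reading comes with each control period).
- viewer.snapshot(name): name is "scene" or "top" or "wrist"; returns (picture, depth): 420x560x3 uint8, red, green, blue; 420x560 float32, m along the optical axis (not along the pixel's ray), 0 where there is no reading.
- viewer.camera_model(name): a dict with "mtx" (3x3 intrinsics, pixels), "position" and "rotation" of the camera in the world. Camera axes: x right, y up, looking along -z (the intrinsics and any distortion apply to the point x, -y, -z); pixel columns grow to the right and rows downward; lengths in m; the calibration is good to about 2 mm. The wrist camera is an equidistant fisheye: a pixel r from the principal point sees the ray r / f radians off the axis. A picture is of the moment at which its call begins: read the wrist's pose just before it. camera_model takes no time and is no camera call; for the wrist camera it gives the pose at the moment of the call.
- r.job_done(): hands the job in, once; it reports no verdict.
The state is a dict: "clock": time; "q": joint angles; "joint_velocities": joint speeds; "joint_efforts": joint torques, N m; "eef_pos": TCP position; "orientation": TCP orientation; "force": force on the tool from outside, world axes, zero at the start; "moment": the same for the moment, N m; "gripper_width": opening from 0.0 (shut) to 1.0 (fully open).
Only numpy, scipy, OpenCV 4.12 (cv2) and the standard library are available. Lean on these libraries where they do the work, as an engineer would, in place of code of your own. Each camera call takes 0.05 s, during which the arm holds its last target.

## Working session

There is one attempt and no reset: what is moved stays moved. The work goes in short steps, Python scripts to look and compute and a tool call to move; the robot and the scene stay as the last step left them, time stands still between calls to the robot, and variables do not carry over. Pictures are saved under pics/ and viewed, and the job is handed in when it is done.

Besides the shell and the picture viewer there is one more tool, called after ">>>" by a JSON object that holds its "api" and its "payload", one argument or row to a line. arm_command: Moves the arm, as the interface text tells. Its arguments: {"type":"object","properties":{"motion":{"type":"array"},"jaw":{"type":"number"}},"required":["motion"]}

```bash
ls; mkdir -p pics; python3 - <<'E'
from bench import r, viewer
import cv2, numpy as np
for n in ["scene","top"]:
    p,d=viewer.snapshot(n); cv2.imwrite(f"pics/{n}0.png",p[:,:,::-1]); np.save(f"{n}0_d.npy",d); np.save(f"{n}0_p.npy",p)
    m=viewer.camera_model(n); print(n,m)
o=r.get_obs(); print(o)
E
```

```text
pics
scene {'mtx': array([[469.16633386,   0.        , 274.98957303],
       [  0.        , 469.16633386, 212.21176589],
       [  0.        ,   0.        ,   1.        ]]), 'position': array([ 1.0778556 , -0.59192543,  0.85930932]), 'rotation': array([0.85287468, 0.31466029, 0.14561457, 0.39037171])}
top {'mtx': array([[541.4974281 ,   0.        , 275.91028059],
       [  0.        , 541.4974281 , 212.98383441],
       [  0.        ,   0.        ,   1.        ]]), 'position': array([ 0.38781231, -0.16672304,  1.06364433]), 'rotation': array([-0.69870436, -0.06007426,  0.04449229,  0.71149402])}
{'clock': 0.1, 'q': array([ 1.29948637,  0.5082357 , -0.23751142,  1.50101973,  0.12569757,
        1.14889765, -0.15480305]), 'joint_velocities': array([ 2.14389060e-04, -2.69079811e-03, -5.64247610e-04, -2.94495084e-03,
        1.10489459e-03,  4.55787472e-04,  1.41576149e-05]), 'joint_efforts': array([-4.29481821e-03, -6.21843123e+01, -2.19442695e+00, -2.50205344e+01,
        1.25596690e-02,  7.81381794e-03, -5.34648200e-05]), 'eef_pos': array([ 0.22973714, -0.58078258,  0.23853165]), 'orientation': array([-7.69418450e-04,  9.82304981e-01,  1.87286691e-01, -1.65448868e-04]), 'force': array([0.60862265, 0.2704053 , 0.91953278]), 'moment': array([ 0.04783818, -0.04947629,  0.00465133]), 'gripper_width': 0.9978184617560255}
```

View pics/scene0.png

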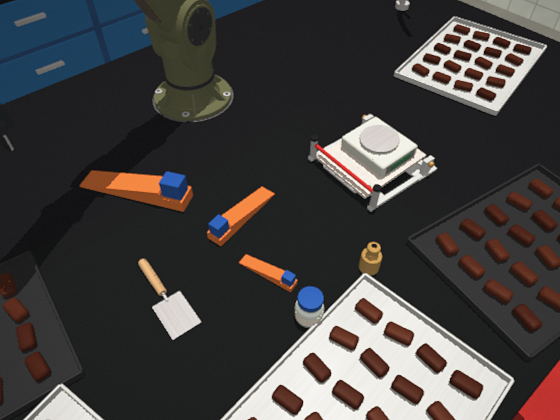

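View pics/top0.png

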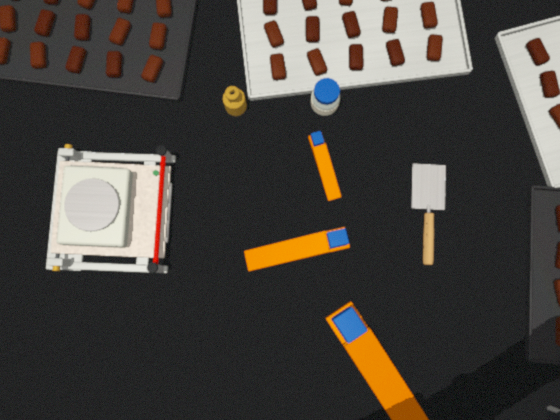

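The pictures show three orange wedges. The middle-sized one in the top view has its block at about (338,238) and its nose at about (246,262). The stand is at left, with the red bar running from about (163,155) to (156,268). The jar is at (325,97), the weight at (235,100) and the spatula at (428,210), all clear of the drive lane.

```bash
cat > h.py <<'E'
import numpy as np, cv2
from bench import r, viewer
from scipy.spatial.transform import Rotation as R
def rot(m):
    q=m['rotation']; return R.from_quat([q[1],q[2],q[3],q[0]]).as_matrix()
def ray(m,uv):
    K=m['mtx']; uv=np.atleast_2d(uv).astype(float)
    d=np.c_[(uv[:,0]-K[0,2])/K[0,0],-(uv[:,1]-K[1,2])/K[1,1],-np.ones(len(uv))]
    return d@rot(m).T
def plane(m,uv,z):
    d=ray(m,uv); c=m['position']; return c+d*((z-c[2])/d[:,2])[:,None]
def dep(m,uv,D):
    uv=np.atleast_2d(uv); d=ray(m,uv); z=np.array([D[int(v),int(u)] for u,v in uv]); return m['position']+d*z[:,None]
def tri(ms,uvs):
    A=np.zeros((3,3));b=np.zeros(3)
    for m,uv in zip(ms,uvs):
        d=ray(m,uv)[0]; d/=np.linalg.norm(d); P=np.eye(3)-np.outer(d,d); A+=P; b+=P@m['position']
    return np.linalg.solve(A,b)
def masks(p):
    h=cv2.cvtColor(p,cv2.COLOR_RGB2HSV)
    return dict(blue=cv2.inRange(h,(105,120,60),(125,255,255)),orange=cv2.inRange(h,(8,180,100),(20,255,255)),red=cv2.inRange(h,(0,200,110),(5,255,255))|cv2.inRange(h,(175,200,110),(180,255,255)))
def blobs(mk,a=60):
    n,l,s,c=cv2.connectedComponentsWithStats(mk); return [(s[i,4],c[i].round(1),l==i) for i in range(1,n) if s[i,4]>a]
E
python3 - <<'E'
from h import *
for n in ["top","scene"]:
    p=np.load(f"{n}0_p.npy");D=np.load(f"{n}0_d.npy");m=viewer.camera_model(n)
    for k,z in (("blue",.054),("orange",.02),("red",.05)):
        for a,c,l in blobs(masks(p)[k]):
            ys,xs=np.nonzero(l); rc=cv2.minAreaRect(np.c_[xs,ys].astype(np.float32))
            bx=cv2.boxPoints(rc)
            print(n,k,a,c,"plane",plane(m,c,z)[0].round(4),"dep",dep(m,c,D)[0].round(4))
            if n=="top": print("   box",bx.round(0).tolist(),plane(m,bx,z)[:,:2].round(4).tolist())
E
python3 - <<'E'
import cv2
a=cv2.imread('pics/top0.png'); cv2.imwrite('pics/topcropA.png',cv2.resize(a[140:285,30:180],None,fx=4,fy=4,interpolation=2))
a=cv2.imread('pics/scene0.png'); cv2.imwrite('pics/scenecropA.png',cv2.resize(a[100:260,200:450],None,fx=3,fy=3,interpolation=2))
E
```

```text
top blue 507 [326.5  90.8] plane [ 0.7771 -0.2481  0.054 ] dep [ 0.7699 -0.2466  0.0726]
   box [[309.0, 91.0], [327.0, 74.0], [344.0, 91.0], [326.0, 108.0]] [[0.7775, -0.2141], [0.8125, -0.2492], [0.7768, -0.2811], [0.7423, -0.2461]]
top blue 143 [317.1 137. ] plane [ 0.6847 -0.2273  0.054 ] dep [ 0.6898 -0.2283  0.0365]
   box [[310.0, 132.0], [321.0, 129.0], [324.0, 142.0], [314.0, 145.0]] [[0.6944, -0.214], [0.6999, -0.2345], [0.6746, -0.2407], [0.6691, -0.2203]]
top blue 296 [338.1 237.8] plane [ 0.4894 -0.2611  0.054 ] dep [ 0.4896 -0.2612  0.0525]
   box [[327.0, 233.0], [346.0, 228.0], [350.0, 243.0], [330.0, 247.0]] [[0.4987, -0.2402], [0.5071, -0.2765], [0.48, -0.2822], [0.4717, -0.2461]]
top blue 666 [349.2 324.2] plane [ 0.3309 -0.276   0.054 ] dep [ 0.3323 -0.2733  0.0791]
   box [[332.0, 319.0], [351.0, 306.0], [367.0, 330.0], [348.0, 343.0]] [[0.3415, -0.2444], [0.3639, -0.2802], [0.3204, -0.3076], [0.2983, -0.2721]]
top orange 73 [122.8   3.5] plane [0.9911 0.1668 0.02  ] dep [0.989  0.1656 0.0236]
   box [[118.0, 0.0], [128.0, 0.0], [128.0, 8.0], [118.0, 8.0]] [[0.99
[... 3872 characters left out ...]
 plane [ 0.3297 -0.2698  0.054 ] dep [ 0.3503 -0.2787  0.0762]
scene blue 321 [218.  225.3] plane [ 0.5005 -0.2634  0.054 ] dep [ 0.5014 -0.2639  0.0553]
scene blue 157 [288.3 277.2] plane [ 0.7026 -0.2359  0.054 ] dep [ 0.6948 -0.2286  0.0374]
scene blue 561 [310.1 298.2] plane [ 0.7664 -0.2359  0.054 ] dep [ 0.7756 -0.2464  0.0777]
scene orange 2172 [133.6 187.9] plane [ 0.2438 -0.3367  0.02  ] dep [ 0.2567 -0.3406  0.033 ]
scene orange 1128 [242.5 212.6] plane [ 0.4828 -0.1831  0.02  ] dep [ 0.4843 -0.1841  0.0222]
scene orange 692 [265.4 270.6] plane [ 0.6425 -0.2467  0.02  ] dep [ 0.6405 -0.2451  0.0162]
scene red 135 [345.3 169. ] plane [0.5587 0.0813 0.05  ] dep [0.5604 0.079  0.0528]
```

View pics/topcropA.png

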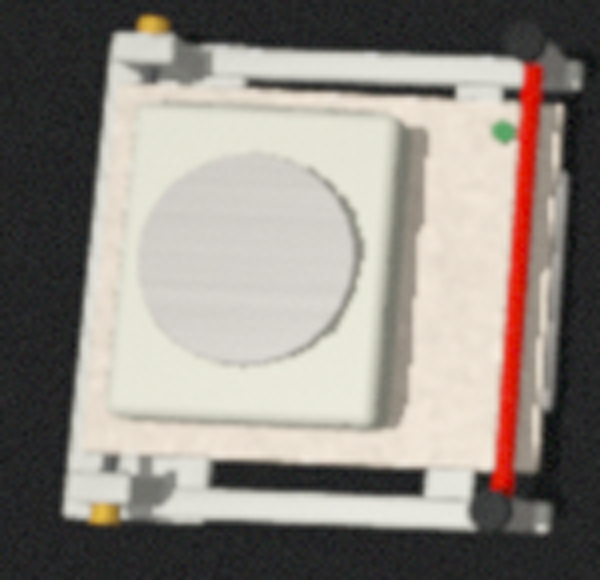

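View pics/scenecropA.png

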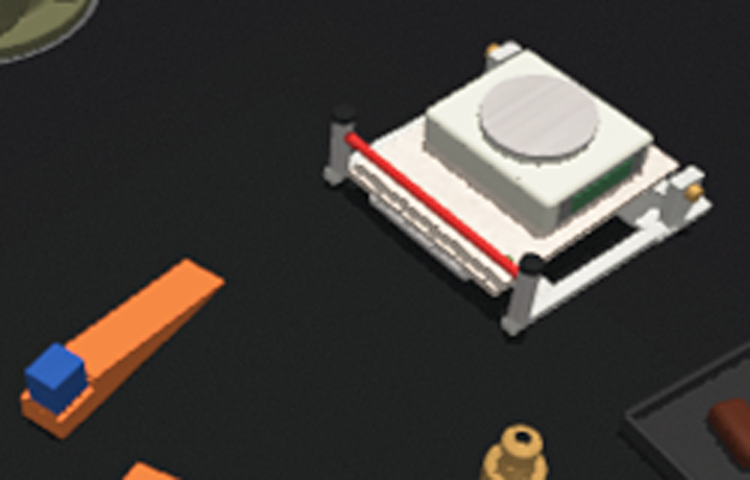

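```bash
cat > f.py <<'E'
from h import *
t=viewer.camera_model("top"); s=viewer.camera_model("scene")
T=lambda u,v:(u/4+30-.375,v/4+140-.375); S=lambda u,v:(u/3+200-.33,v/3+100-.33)
for n,a,b,z in (("pin1(far)",T(103,513),S(493,48),.039),("pin2",T(153,22),S(695,190),.039),("cap1",T(490,510),S(344,112),.074),("cap2",T(525,40),S(530,264),.074)):
    print(n,"tri",tri([t,s],[a,b]).round(4),"top",plane(t,a,z)[0].round(4),"scene",plane(s,b,z)[0].round(4))
p=np.load("top0_p.npy"); mk=masks(p)
# wedge in top: blue block top + orange axis
for n,m in (("top",t),("scene",s)):
    p=np.load(n+"0_p.npy"); mk=masks(p)
    o=[l for a,c,l in blobs(mk["orange"]) if a in(1991,1128)][0]
    b=[l for a,c,l in blobs(mk["blue"]) if a in(296,321)][0]
    cs,_=cv2.findContours((o|b).astype(np.uint8),cv2.RETR_EXTERNAL,cv2.CHAIN_APPROX_NONE)
    h=max(cs,key=cv2.contourArea); q=cv2.approxPolyDP(cv2.convexHull(h),3,True)[:,0]; print(n,q.tolist()); print(plane(m,q,.004)[:,:2].round(4).tolist())
E
python3 f.py
python3 - <<'E'
import cv2
a=cv2.imread('pics/top0.png'); cv2.imwrite('pics/topcropB.png',cv2.resize(a[215:285,235:360],None,fx=6,fy=6,interpolation=2))
E
```

```text
pin1(far) tri [0.444  0.274  0.0471] top [0.4436 0.2761 0.039 ] scene [0.4382 0.2845 0.039 ]
pin2 tri [0.6825 0.2596 0.0476] top [0.684  0.2619 0.039 ] scene [0.6788 0.2703 0.039 ]
cap1 tri [0.4411 0.0838 0.0747] top [0.4399 0.0822 0.074 ] scene [0.4413 0.0865 0.074 ]
cap2 tri [0.6622 0.0708 0.0724] top [0.661  0.0695 0.074 ] scene [0.6636 0.0707 0.074 ]
top [[349, 244], [348, 248], [250, 271], [244, 250], [335, 228]]
[[0.4819, -0.2866], [0.4741, -0.2844], [0.4327, -0.0922], [0.4739, -0.0808], [0.5139, -0.2603]]
scene [[274, 194], [221, 245], [208, 238], [208, 222], [262, 186]]
[[0.4748, -0.0786], [0.5156, -0.2719], [0.48, -0.2825], [0.4411, -0.2549], [0.4342, -0.0835]]
```

View pics/topcropB.png

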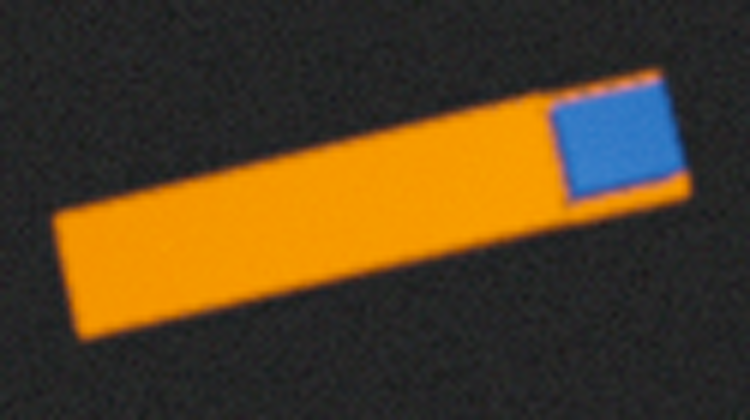

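The middle wedge is 0.20 m long and its block-to-nose distance is 180 mm, so it matches the listing. The stand's post spacing of 221 mm also matches.

```bash
cat >> h.py <<'E'
def cmd(x,y,z,jawang):
    """tool-frame cm shift & turn from the measured pose; jawang = world angle (deg) of tool y"""
    o=r.get_obs(); q=o['orientation']; M=R.from_quat([q[1],q[2],q[3],q[0]]).as_matrix()
    d=M.T@(np.array([x,y,z])-o['eef_pos'])*100
    cur=np.degrees(np.arctan2(M[1,1],M[0,1])); a=(jawang-cur+90)%180-90
    print("shift cm",d.round(2),"turn rad",round(-np.radians(a),3),"cur",round(cur,2),"t",o['clock'])
E
python3 -c "
from h import *
cmd(.490,-.262,.15,11.9)"
```

```text
shift cm [ 35.93 -20.05   8.88] turn rad -1.402 cur -68.41 t 0.1
```

>>> {"api": "arm_command", "payload": {
  "motion": [
    {"translation": [3,-1.7,0.7],"turn": -0.12},
    {"translation": [6,-3.4,1.5],"turn": -0.24},
    {"translation": [9.5,-5.3,2.3],"turn": -0.37},
    {"translation": [13,-7.2,3.2],"turn": -0.5},
    {"translation": [16.5,-9.2,4.1],"turn": -0.64},
    {"translation": [20,-11.2,5],"turn": -0.78},
    {"translation": [23.5,-13.1,5.8],"turn": -0.92},
    {"translation": [27,-15.1,6.7],"turn": -1.06},
    {"translation": [30,-16.7,7.4],"turn": -1.18},
    {"translation": [33,-18.4,8.2],"turn": -1.3},
    {"translation": [35,-19.5,8.7],"turn": -1.38},
    {"translation": [35.9,-20.05,8.9],"turn": -1.402},
    {"translation": [35.9,-20.05,8.9],"turn": -1.402},
    {"translation": [35.9,-20.05,8.9],"turn": -1.402}
  ],
  "jaw": 6
}}

```text
clock: 1.5
eef_pos: [0.4891, -0.2639, 0.1502]
orientation: [-0.0, 0.631, 0.776, -0.001]
force: [-0.7, -1.4, 1.6]
gripper_width: 0.703
```

```bash
python3 - <<'E'
from h import *
m=viewer.camera_model("wrist"); p,d=viewer.snapshot("wrist"); cv2.imwrite("pics/w1.png",p[:,:,::-1]); print(m)
K=m['mtx']
def wray(uv):
    u=(uv[0]-K[0,2])/K[0,0];v=(uv[1]-K[1,2])/K[1,1];th=np.hypot(u,v);k=np.sin(th)/max(th,1e-9)
    return rot(m)@np.array([u*k,-v*k,-np.cos(th)])
for a,c,l in blobs(masks(p)["blue"]):
    w=wray(c);P=m['position']+w*((.054-m['position'][2])/w[2]);print(a,c,P.round(4))
o=r.get_obs();print(o['eef_pos'],o['force'])
cmd(.490,-.262,.036,11.9)
E
```

```text
{'mtx': array([[325.1922621 ,   0.        , 280.10575495],
       [  0.        , 325.1922621 , 208.36476049],
       [  0.        ,   0.        ,   1.        ]]), 'position': array([ 0.4723747 , -0.18157927,  0.2847745 ]), 'rotation': array([ 0.98136813, -0.16268441, -0.01662349,  0.10086643])}
3761 [ 90.5 186.6] [ 0.3307 -0.2719  0.054 ]
1877 [282.6 203.8] [ 0.4894 -0.2547  0.054 ]
617 [490.7 208.2] [ 0.6688 -0.221   0.054 ]
832 [549.9 253.9] [ 0.7799 -0.2503  0.054 ]
[ 0.48901072 -0.26427779  0.15029976] [-0.31028312  0.2699513  -0.58353683]
shift cm [ 0.21  0.15 11.43] turn rad -0.003 cur 11.71 t 1.55
```

View pics/w1.png

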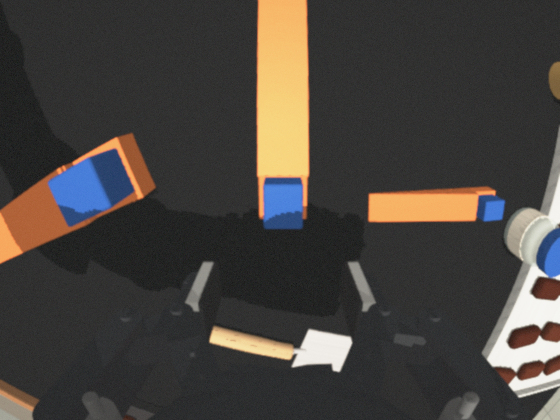

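The wrist view shows the middle block centred between the jaws, with the block at (283,204) and the wedge axis running straight up the image. The x from this view agrees with the top camera at 0.489. I'll descend and grip.

>>> {"api": "arm_command", "payload": {
  "motion": [
    {"translation": [0.1,0.1,3],"turn": 0},
    {"translation": [0.1,0.1,6.5],"turn": 0},
    {"translation": [0.1,0.1,9.5],"turn": 0},
    {"translation": [0.1,0.1,11.2],"turn": 0},
    {"translation": [0.1,0.1,11.4],"turn": 0},
    {"translation": [0.1,0.1,11.4],"turn": 0}
  ]
}}

```text
clock: 2.15
eef_pos: [0.4903, -0.2625, 0.0365]
orientation: [-0.0, 0.631, 0.776, -0.0]
force: [0.0, 1.5, 0.9]
gripper_width: 0.703
```

>>> {"api": "arm_command", "payload": {
  "motion": [
    {"translation": [0,0,0],"turn": 0},
    {"translation": [0,0,0],"turn": 0},
    {"translation": [0,0,0],"turn": 0},
    {"translation": [0,0,0],"turn": 0},
    {"translation": [0,0,0],"turn": 0},
    {"translation": [0,0,0],"turn": 0},
    {"translation": [0,0,0],"turn": 0},
    {"translation": [0,0,0],"turn": 0}
  ],
  "jaw": 1.5
}}

```text
clock: 2.95
eef_pos: [0.4915, -0.2621, 0.0377]
orientation: [0.001, 0.63, 0.777, 0.0]
force: [-1.3, -0.6, 6.4]
gripper_width: 0.339
```

```bash
python3 - <<'E'
from h import *
o=r.get_obs();print(o['eef_pos'],o['force'],o['gripper_width']*85.4)
cmd(.5399+.0,-.1274,.036,-3.4)
E
```

```text
[ 0.49153668 -0.26206859  0.03770687] [-1.27028413 -0.58593121  6.38906441] 28.946922497861557
shift cm [12.18  7.51  0.16] turn rad 0.267 cur 11.89 t 2.95
```

Gripped at about 29 mm. The 6 N upward force suggests the fingertips are resting on the foot. I'll lift slightly and carry the wedge to the lane.

>>> {"api": "arm_command", "payload": {
  "motion": [
    {"translation": [0,0,-0.7],"turn": 0},
    {"translation": [0,0,-1.2],"turn": 0},
    {"translation": [1.5,0.9,-1.2],"turn": 0.04},
    {"translation": [3.5,2.2,-1.2],"turn": 0.08},
    {"translation": [5.5,3.4,-1.2],"turn": 0.13},
    {"translation": [7.5,4.6,-1.2],"turn": 0.17},
    {"translation": [9.5,5.9,-1.2],"turn": 0.22},
    {"translation": [11.2,6.9,-1.2],"turn": 0.25},
    {"translation": [12.0,7.4,-1.2],"turn": 0.265},
    {"translation": [12.2,7.5,-1.2],"turn": 0.267},
    {"translation": [12.2,7.5,-1.2],"turn": 0.267},
    {"translation": [12.2,7.5,-1.2],"turn": 0.267}
  ]
}}

```text
clock: 4.15
eef_pos: [0.5384, -0.1281, 0.0482]
orientation: [0.0, 0.728, 0.686, -0.001]
force: [0.2, 0.1, -2.1]
gripper_width: 0.338
```

```bash
python3 - <<'E'
from h import *
for n in ["wrist","scene","top"]:
    p,d=viewer.snapshot(n); cv2.imwrite(f"pics/{n}2.png",p[:,:,::-1]); np.save(n+"2_p.npy",p)
o=r.get_obs();print(o['eef_pos'],o['force'],o['gripper_width']*85.4)
cmd(.5399+.0,-.1274,.038,-3.4)
E
```

```text
[ 0.53858706 -0.12773554  0.04822858] [-0.36530436 -0.28900007 -1.69100541] 28.955662021816586
shift cm [0.04 0.13 1.02] turn rad -0.001 cur -3.46 t 4.3
```

View pics/wrist2.png

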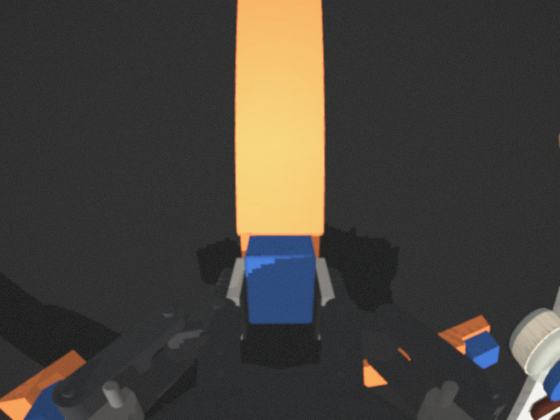

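View pics/scene2.png

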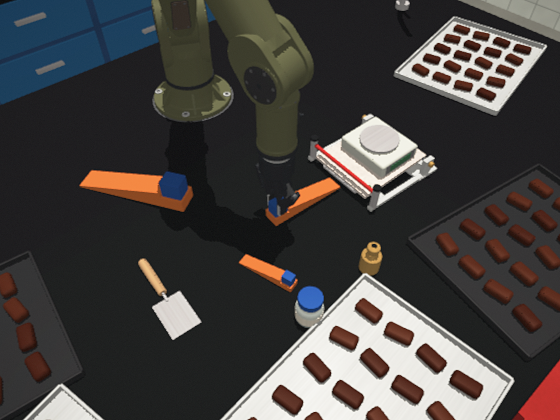

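View pics/top2.png

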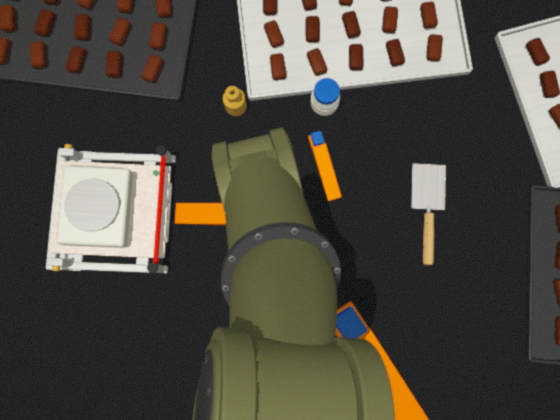

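```bash
python3 - <<'E'
from h import *
t=viewer.camera_model("top")
o=np.array([.5515,.0672]); yh=np.array([.0593,.998]); xh=np.array([.998,-.0593])
for n in("top",):
    p=np.load(n+"2_p.npy"); l=[(a,l) for a,c,l in blobs(masks(p)["orange"]) if 170<c[0]<230 and 200<c[1]<230][0]
    ys,xs=np.nonzero(l[1]); print(xs.min(),xs.max())
    for c in (177,190,205,220):
        rr=ys[xs==c]; uv=(c,(rr.min()+rr.max())/2); P=plane(t,uv,.02)[0][:2]-o; print(uv,"stand x,y mm",(P@xh*1000).round(1),(P@yh*1000).round(1),"w",rr.max()-rr.min()+1)
    P=plane(t,(xs.min(),213.5),.016)[0][:2]-o; print(P@xh*1000,P@yh*1000)
E
```

```text
174 225
(177, np.float64(213.0)) stand x,y mm -2.9 -18.7 w 21
(190, np.float64(213.5)) stand x,y mm -2.9 -44.3 w 22
(205, np.float64(213.5)) stand x,y mm -1.7 -73.7 w 22
(220, np.float64(213.5)) stand x,y mm -0.6 -103.1 w 22
-3.5813459617342667 -12.00076327055513
```

The wedge is centred in the lane to within 3 mm, with a yaw error of about 1.5°. I'll correct both and set it down with the nose 12 mm short of the free edge.

>>> {"api": "arm_command", "payload": {
  "motion": [
    {"translation": [0,0.1,0.3],"turn": 0.012},
    {"translation": [0,0.2,0.7],"turn": 0.025},
    {"translation": [0,0.2,0.95],"turn": 0.025},
    {"translation": [0,0.2,0.95],"turn": 0.025},
    {"translation": [0,0.2,0.95],"turn": 0.025}
  ]
}}

```text
clock: 4.8
eef_pos: [0.5408, -0.1266, 0.0386]
orientation: [-0.0, 0.736, 0.677, -0.0]
force: [-0.1, -0.1, -2.3]
gripper_width: 0.338
```

```bash
python3 - <<'E'
from h import *
o=r.get_obs();print(o['eef_pos'],o['force'])
d=o['eef_pos'][:2]-[.5515,.0672]; print(d@[.998,-.0593],d@[.0593,.998])
cmd(*(np.array([.5515,.0672])-.120*np.array([.0593,.998])),o['eef_pos'][2],-3.4)
E
```

```text
[ 0.54084507 -0.1265982   0.03858624] [-0.08279795 -0.09067596 -2.27300133]
0.0008586084641964854 -0.19404243971058352
shift cm [ 7.41 -0.27  0.  ] turn rad -0.024 cur -4.8 t 4.8
```

>>> {"api": "arm_command", "payload": {
  "motion": [
    {"translation": [0,0,0.05],"turn": 0},
    {"translation": [0,0,0.1],"turn": 0},
    {"translation": [0,0,0.1],"turn": 0}
  ]
}}

```text
clock: 5.1
eef_pos: [0.5409, -0.1267, 0.0378]
orientation: [0.0, 0.736, 0.677, 0.0]
force: [0.0, -0.6, -3.1]
gripper_width: 0.339
```

>>> {"api": "arm_command", "payload": {
  "motion": [
    {"translation": [0,0,0],"turn": 0},
    {"translation": [0,0,0],"turn": 0},
    {"translation": [0,0,0],"turn": 0}
  ],
  "jaw": 4
}}

```text
clock: 5.4
eef_pos: [0.5412, -0.1267, 0.038]
orientation: [0.0, 0.736, 0.677, 0.0]
force: [-0.3, 0.3, 0.3]
gripper_width: 0.469
```

>>> {"api": "arm_command", "payload": {
  "motion": [
    {"translation": [0,0,0],"turn": 0},
    {"translation": [0,0,0],"turn": 0},
    {"translation": [0,0,0],"turn": 0},
    {"translation": [0,0,0],"turn": 0},
    {"translation": [0,0,0],"turn": 0}
  ],
  "jaw": 1.5
}}

```text
clock: 5.9
eef_pos: [0.5412, -0.1267, 0.0381]
orientation: [0.0, 0.736, 0.677, 0.0]
force: [0.1, 0.4, 4.6]
gripper_width: 0.341
```

>>> {"api": "arm_command", "payload": {
  "motion": [
    {"translation": [0,0,-0.04],"turn": 0},
    {"translation": [1,-0.02,-0.04],"turn": 0},
    {"translation": [2,-0.05,-0.04],"turn": 0},
    {"translation": [3,-0.07,-0.04],"turn": 0},
    {"translation": [4,-0.1,-0.04],"turn": 0},
    {"translation": [5,-0.12,-0.04],"turn": 0},
    {"translation": [5,-0.12,-0.04],"turn": 0},
    {"translation": [5,-0.12,-0.04],"turn": 0}
  ]
}}

```text
clock: 6.7
eef_pos: [0.544, -0.0757, 0.0382]
orientation: [-0.0, 0.736, 0.677, 0.0]
force: [0.4, 2.1, 1.3]
gripper_width: 0.341
```

```bash
python3 - <<'E'
from h import *
o=r.get_obs();print(o['eef_pos'],o['force'])
d=o['eef_pos'][:2]-[.5515,.0672]; print(d@[.998,-.0593],d@[.0593,.998])
p,d=viewer.snapshot("scene"); cv2.imwrite("pics/s3.png",cv2.resize(p[80:280,200:450,::-1],None,fx=3,fy=3,interpolation=2))
E
```

```text
[ 0.54401978 -0.07565251  0.03816598] [0.42482964 2.11960449 1.29035668]
0.0010058932012527973 -0.143010380009512
```

View pics/s3.png

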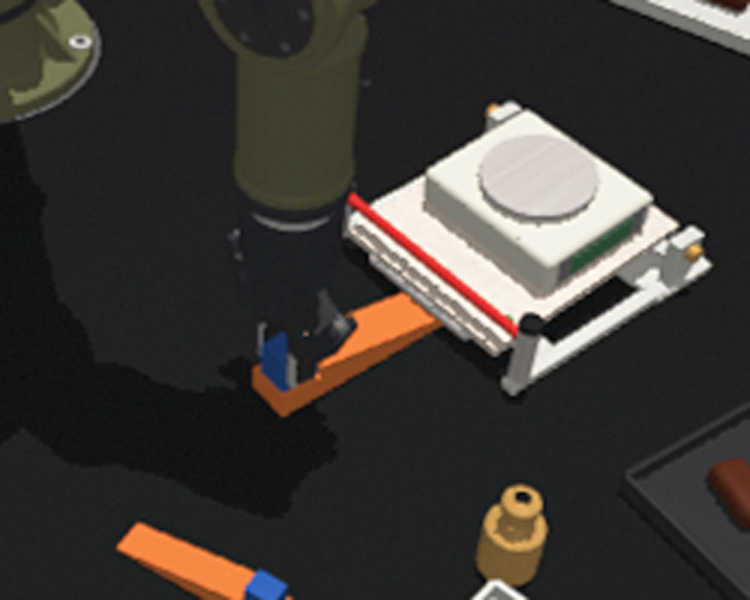

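The crop shows the wedge's nose already under the round bar at about (430,305), in the middle between the posts. I'll drive on gently.

>>> {"api": "arm_command", "payload": {
  "motion": [
    {"translation": [0.4,-0.01,0],"turn": 0},
    {"translation": [0.8,-0.02,0],"turn": 0},
    {"translation": [1.2,-0.03,0],"turn": 0},
    {"translation": [1.6,-0.04,0],"turn": 0},
    {"translation": [2,-0.05,0],"turn": 0},
    {"translation": [2,-0.05,0],"turn": 0},
    {"translation": [2,-0.05,0],"turn": 0}
  ]
}}

```text
clock: 7.45
eef_pos: [0.5451, -0.056, 0.0382]
orientation: [-0.0, 0.736, 0.677, 0.0]
force: [-0.7, 0.1, 1.8]
gripper_width: 0.336
```

>>> {"api": "arm_command", "payload": {
  "motion": [
    {"translation": [0.4,-0.01,0],"turn": 0},
    {"translation": [0.8,-0.02,0],"turn": 0},
    {"translation": [1.2,-0.03,0],"turn": 0},
    {"translation": [1.6,-0.04,0],"turn": 0},
    {"translation": [2,-0.05,0],"turn": 0},
    {"translation": [2,-0.05,0],"turn": 0}
  ]
}}

```text
clock: 8.05
eef_pos: [0.5463, -0.0355, 0.0382]
orientation: [-0.0, 0.736, 0.677, 0.0]
force: [-0.5, -0.1, 1.2]
gripper_width: 0.335
```

```bash
python3 - <<'E'
from h import *
o=r.get_obs();print(o['eef_pos'],o['force'])
d=o['eef_pos'][:2]-[.5515,.0672]; print(d@[.998,-.0593],d@[.0593,.998])
p,d=viewer.snapshot("scene"); cv2.imwrite("pics/s4.png",cv2.resize(p[80:280,200:450,::-1],None,fx=3,fy=3,interpolation=2))
E
```

```text
[ 0.54634445 -0.03545227  0.03817456] [-0.50821656 -0.09499982  1.22017476]
0.0009420449695897344 -0.10275269391988708
```

View pics/s4.png

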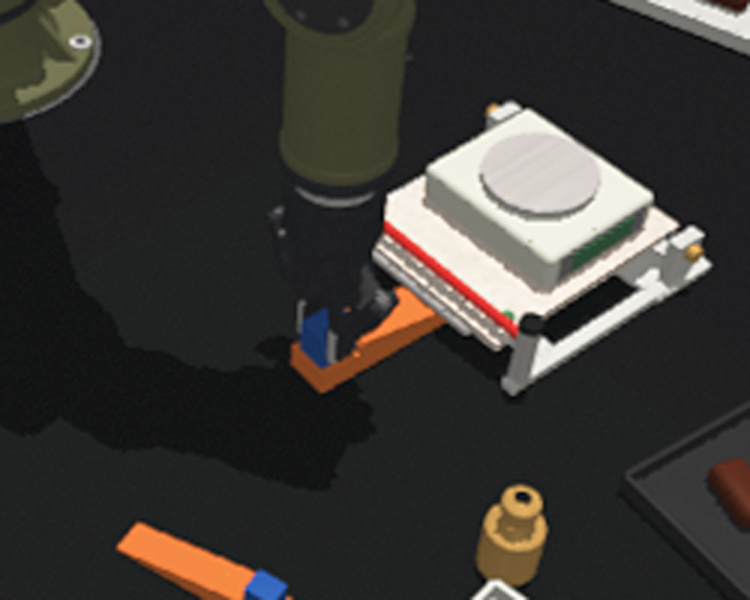

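>>> {"api": "arm_command", "payload": {
  "motion": [
    {"translation": [0.3,-0.01,0],"turn": 0},
    {"translation": [0.6,-0.02,0],"turn": 0},
    {"translation": [0.9,-0.03,0],"turn": 0},
    {"translation": [1.2,-0.04,0],"turn": 0},
    {"translation": [1.5,-0.04,0],"turn": 0},
    {"translation": [1.7,-0.05,0],"turn": 0}
  ]
}}

```text
clock: 8.7
eef_pos: [0.5472, -0.0194, 0.0382]
orientation: [-0.0, 0.736, 0.677, 0.0]
force: [-0.7, -4.0, 0.8]
gripper_width: 0.339
```

>>> {"api": "arm_command", "payload": {
  "motion": [
    {"translation": [0.1,0,0],"turn": 0},
    {"translation": [0.2,0,0],"turn": 0},
    {"translation": [0.3,-0.01,0],"turn": 0}
  ]
}}

```text
clock: 9.0
eef_pos: [0.5473, -0.0169, 0.0381]
orientation: [-0.0, 0.736, 0.677, -0.0]
force: [-1.1, -3.2, -0.3]
gripper_width: 0.337
```

>>> {"api": "arm_command", "payload": {
  "motion": [
    {"translation": [0.1,0,0],"turn": 0},
    {"translation": [0.2,0,0],"turn": 0}
  ]
}}

```text
clock: 9.2
eef_pos: [0.5475, -0.0148, 0.0381]
orientation: [-0.0, 0.736, 0.677, -0.0]
force: [-0.8, -4.0, 0.1]
gripper_width: 0.335
```

>>> {"api": "arm_command", "payload": {
  "motion": [
    {"translation": [0.1,0,0],"turn": 0},
    {"translation": [0.2,0,0],"turn": 0}
  ]
}}

```text
clock: 9.4
eef_pos: [0.5477, -0.0128, 0.0382]
orientation: [-0.0, 0.736, 0.677, 0.0]
force: [-0.5, -3.5, -0.3]
gripper_width: 0.34
```

>>> {"api": "arm_command", "payload": {
  "motion": [
    {"translation": [0.1,0,0],"turn": 0},
    {"translation": [0.2,0,0],"turn": 0}
  ]
}}

```text
clock: 9.6
eef_pos: [0.5479, -0.0108, 0.0382]
orientation: [-0.0, 0.736, 0.677, -0.0]
force: [-1.0, -4.1, -0.6]
gripper_width: 0.335
```

>>> {"api": "arm_command", "payload": {
  "motion": [
    {"translation": [0.1,0,0],"turn": 0},
    {"translation": [0.2,-0.01,0],"turn": 0}
  ]
}}

```text
clock: 9.8
eef_pos: [0.548, -0.0088, 0.0382]
orientation: [-0.0, 0.736, 0.677, 0.0]
force: [-0.5, -2.9, -1.5]
gripper_width: 0.343
```

>>> {"api": "arm_command", "payload": {
  "motion": [
    {"translation": [0.1,0,0],"turn": 0},
    {"translation": [0.2,0,0],"turn": 0}
  ]
}}

```text
clock: 10.0
eef_pos: [0.5481, -0.0068, 0.0382]
orientation: [-0.0, 0.736, 0.677, -0.0]
force: [-0.5, -3.8, -0.5]
gripper_width: 0.335
```

>>> {"api": "arm_command", "payload": {
  "motion": [
    {"translation": [0.1,0,0],"turn": 0},
    {"translation": [0.2,0,0],"turn": 0}
  ]
}}

```text
clock: 10.2
eef_pos: [0.5483, -0.0048, 0.0382]
orientation: [-0.0, 0.736, 0.677, -0.0]
force: [-0.4, -3.4, -1.0]
gripper_width: 0.333
```

>>> {"api": "arm_command", "payload": {
  "motion": [
    {"translation": [0.1,0,0],"turn": 0},
    {"translation": [0.2,-0.01,0],"turn": 0}
  ]
}}

```text
clock: 10.4
eef_pos: [0.5484, -0.0028, 0.0382]
orientation: [-0.0, 0.736, 0.677, 0.0]
force: [-0.4, -3.6, -1.3]
gripper_width: 0.338
```

```bash
python3 - <<'E'
from h import *
o=r.get_obs();print(o['eef_pos'],o['force'])
d=o['eef_pos'][:2]-[.5515,.0672]; print(d@[.998,-.0593],d@[.0593,.998])
p,d=viewer.snapshot("scene"); cv2.imwrite("pics/s5.png",cv2.resize(p[80:280,200:450,::-1],None,fx=3,fy=3,interpolation=2))
E
```

```text
[ 0.54840061 -0.00278597  0.03817879] [-0.42754746 -3.60290678 -1.27478802]
0.001056972299381485 -0.0700297913434354
```

View pics/s5.png

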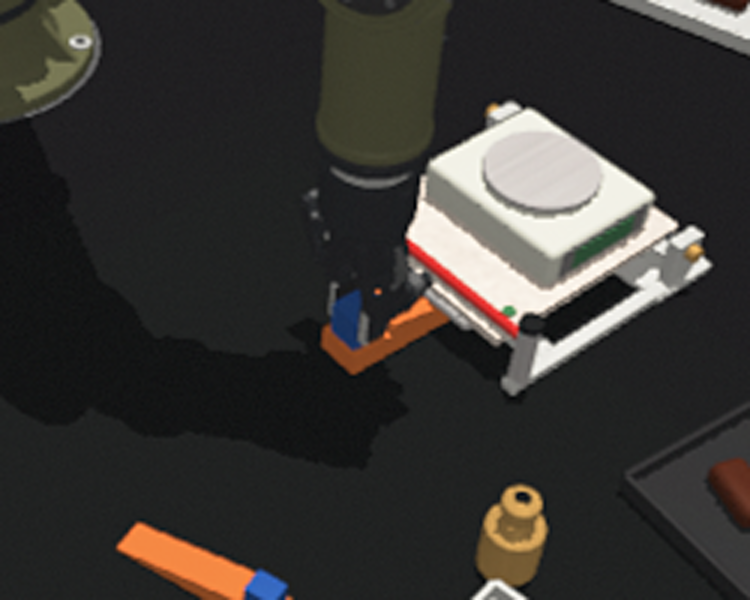

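The platform edge has risen almost to the red bar and the push is still about 3.5 N, so it hasn't made contact yet.

>>> {"api": "arm_command", "payload": {
  "motion": [
    {"translation": [0.1,0,0],"turn": 0},
    {"translation": [0.2,0,0],"turn": 0}
  ]
}}

```text
clock: 10.65
eef_pos: [0.5485, -0.0008, 0.0382]
orientation: [-0.0, 0.736, 0.677, -0.0]
force: [0.1, -2.5, -1.6]
gripper_width: 0.338
```

>>> {"api": "arm_command", "payload": {
  "motion": [
    {"translation": [0.1,0,0],"turn": 0},
    {"translation": [0.2,-0.01,0],"turn": 0}
  ]
}}

```text
clock: 10.85
eef_pos: [0.5486, 0.0012, 0.0382]
orientation: [-0.0, 0.736, 0.677, 0.0]
force: [-0.5, -2.0, -2.3]
gripper_width: 0.338
```

>>> {"api": "arm_command", "payload": {
  "motion": [
    {"translation": [0.1,0,0],"turn": 0},
    {"translation": [0.2,-0.01,0],"turn": 0}
  ]
}}

```text
clock: 11.05
eef_pos: [0.5487, 0.0032, 0.0381]
orientation: [-0.0, 0.736, 0.677, 0.0]
force: [-0.1, -3.0, -1.6]
gripper_width: 0.337
```

>>> {"api": "arm_command", "payload": {
  "motion": [
    {"translation": [0.1,0,0.03],"turn": 0},
    {"translation": [0.2,0,0.03],"turn": 0}
  ]
}}

```text
clock: 11.25
eef_pos: [0.549, 0.0048, 0.0381]
orientation: [0.0, 0.736, 0.677, -0.0]
force: [-0.0, -4.7, 1.8]
gripper_width: 0.341
```

>>> {"api": "arm_command", "payload": {
  "motion": [
    {"translation": [0.1,0,0],"turn": 0},
    {"translation": [0.2,0,0],"turn": 0}
  ]
}}

```text
clock: 11.45
eef_pos: [0.5493, 0.0069, 0.0381]
orientation: [0.0, 0.736, 0.677, 0.0]
force: [-0.1, -4.6, 4.7]
gripper_width: 0.335
```

>>> {"api": "arm_command", "payload": {
  "motion": [
    {"translation": [0.1,0,0],"turn": 0},
    {"translation": [0.2,0,0],"turn": 0}
  ]
}}

```text
clock: 11.65
eef_pos: [0.5495, 0.0089, 0.0381]
orientation: [0.0, 0.736, 0.677, 0.0]
force: [1.4, -5.1, 4.0]
gripper_width: 0.34
```

>>> {"api": "arm_command", "payload": {
  "motion": [
    {"translation": [0.1,0,-0.02],"turn": 0},
    {"translation": [0.15,0,-0.02],"turn": 0}
  ]
}}

```text
clock: 11.85
eef_pos: [0.5494, 0.0108, 0.0381]
orientation: [0.0, 0.736, 0.677, 0.0]
force: [-0.3, -5.3, 3.6]
gripper_width: 0.338
```

>>> {"api": "arm_command", "payload": {
  "motion": [
    {"translation": [0.1,0,0],"turn": 0},
    {"translation": [0.15,0,0],"turn": 0}
  ]
}}

```text
clock: 12.05
eef_pos: [0.5495, 0.0121, 0.0381]
orientation: [0.0, 0.736, 0.677, 0.0]
force: [0.5, -5.2, 1.7]
gripper_width: 0.342
```

```bash
python3 - <<'E'
from h import *
o=r.get_obs();print(o['eef_pos'],o['force'])
p,d=viewer.snapshot("scene"); cv2.imwrite("pics/s6.png",cv2.resize(p[140:220,310:400,::-1],None,fx=7,fy=7,interpolation=2))
E
```

```text
[0.54950666 0.0121423  0.03812978] [ 0.53552616 -5.24165221  1.68748659]
```

View pics/s6.png

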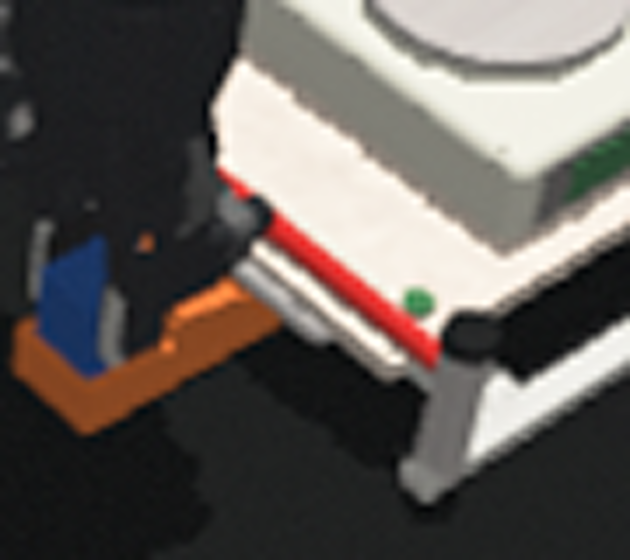

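>>> {"api": "arm_command", "payload": {
  "motion": [
    {"translation": [0.1,0,0],"turn": 0},
    {"translation": [0.15,0,0],"turn": 0}
  ]
}}

```text
clock: 12.3
eef_pos: [0.5495, 0.013, 0.0381]
orientation: [0.0, 0.736, 0.677, -0.0]
force: [-0.3, -7.7, 3.2]
gripper_width: 0.341
```

>>> {"api": "arm_command", "payload": {
  "motion": [
    {"translation": [0.1,0,0],"turn": 0},
    {"translation": [0.15,0,0],"turn": 0}
  ]
}}

```text
clock: 12.5
eef_pos: [0.5495, 0.0133, 0.0381]
orientation: [0.001, 0.737, 0.676, -0.001]
force: [-1.2, -10.7, 3.5]
gripper_width: 0.337
```

>>> {"api": "arm_command", "payload": {
  "motion": [
    {"translation": [0.05,0,0],"turn": 0},
    {"translation": [0.1,0,0],"turn": 0}
  ]
}}

```text
clock: 12.7
eef_pos: [0.5495, 0.0134, 0.0381]
orientation: [0.001, 0.737, 0.676, -0.001]
force: [-1.3, -12.8, 4.5]
gripper_width: 0.339
```

The push climbed from 5 N to 12.8 N at about 2 N per commanded mm, so the platform is on the bar. I'll stop here and check before letting go.

>>> {"api": "arm_command", "payload": {
  "motion": [
    {"translation": [0,0,0],"turn": 0},
    {"translation": [0,0,0],"turn": 0}
  ]
}}

```text
clock: 12.9
eef_pos: [0.5495, 0.0134, 0.0382]
orientation: [0.001, 0.737, 0.676, -0.001]
force: [-0.9, -11.0, 5.6]
gripper_width: 0.341
```

```bash
python3 - <<'E'
from h import *
o=r.get_obs();print(o['eef_pos'],o['force'],o['moment'])
p,d=viewer.snapshot("scene"); cv2.imwrite("pics/s7.png",cv2.resize(p[140:220,310:400,::-1],None,fx=7,fy=7,interpolation=2))
p,d=viewer.snapshot("wrist"); cv2.imwrite("pics/w7.png",p[:,:,::-1])
o=r.get_obs();print(o['force'])
E
```

```text
[0.54954047 0.01336948 0.0381593 ] [ -0.88538358 -11.01073488   5.6384878 ] [-2.19363415 -0.09514841  0.11900304]
[ -0.84049153 -11.26342328   5.43931233]
```

View pics/s7.png

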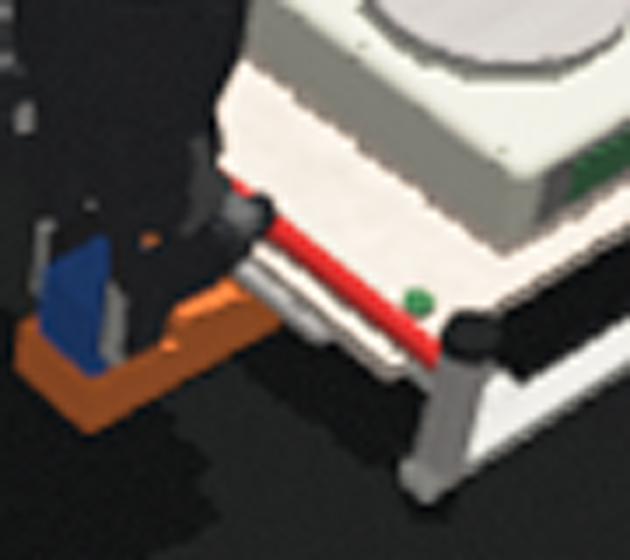

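View pics/w7.png

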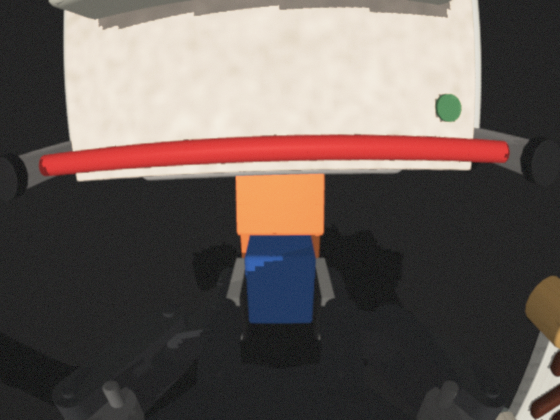

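The wrist view shows the platform's edge snug under the red bar across its width, at rows 150–180, with the wedge centred under it. The fingers are clear. The push holds at 11 N. I'll relax the push, then release.

>>> {"api": "arm_command", "payload": {
  "motion": [
    {"translation": [-0.1,0,0],"turn": 0},
    {"translation": [-0.2,0,0],"turn": 0},
    {"translation": [-0.3,0,-0.02],"turn": 0},
    {"translation": [-0.3,0,-0.02],"turn": 0}
  ]
}}

```text
clock: 13.4
eef_pos: [0.5495, 0.0133, 0.0381]
orientation: [-0.0, 0.736, 0.677, 0.0]
force: [1.8, -3.2, -0.3]
gripper_width: 0.335
```

>>> {"api": "arm_command", "payload": {
  "motion": [
    {"translation": [0,0,0],"turn": 0},
    {"translation": [0,0,0],"turn": 0},
    {"translation": [0,0,0],"turn": 0},
    {"translation": [0,0,0],"turn": 0},
    {"translation": [0,0,0],"turn": 0}
  ],
  "jaw": 5.5
}}

```text
clock: 13.9
eef_pos: [0.5495, 0.0134, 0.0383]
orientation: [-0.0, 0.736, 0.677, 0.0]
force: [0.4, 0.6, 0.2]
gripper_width: 0.644
```

```bash
python3 - <<'E'
from h import *
o=r.get_obs();print(o['eef_pos'],o['force'],o['gripper_width'])
p,d=viewer.snapshot("wrist"); cv2.imwrite("pics/w8.png",p[:,:,::-1])
E
```

```text
[0.54950072 0.01336816 0.03830741] [0.37197165 0.60459312 0.20308306] 0.6437198008986537
```

View pics/w8.png

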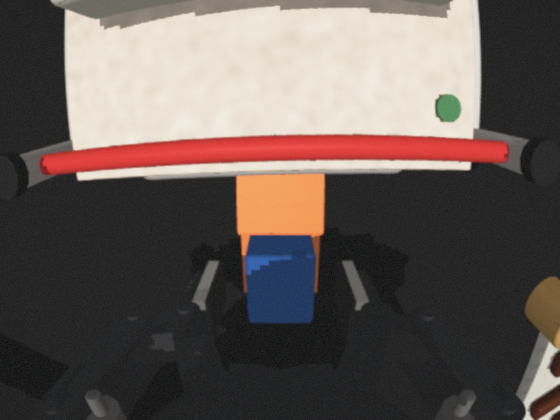

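Released, and the wedge and platform look unchanged. I'll retreat straight up.

>>> {"api": "arm_command", "payload": {
  "motion": [
    {"translation": [0,0,-1],"turn": 0},
    {"translation": [0,0,-3],"turn": 0},
    {"translation": [-1,0,-6],"turn": 0},
    {"translation": [-3,0,-10],"turn": 0},
    {"translation": [-6,0,-14],"turn": 0},
    {"translation": [-10,0,-16],"turn": 0},
    {"translation": [-12,0,-16],"turn": 0},
    {"translation": [-12,0,-16],"turn": 0},
    {"translation": [-12,0,-16],"turn": 0}
  ]
}}

```text
clock: 14.85
eef_pos: [0.5392, -0.1065, 0.1988]
orientation: [-0.0, 0.736, 0.676, 0.0]
force: [0.7, 1.2, -1.1]
gripper_width: 0.64
```

```bash
python3 - <<'E'
from h import *
for n in ("scene","wrist"):
    p,d=viewer.snapshot(n); cv2.imwrite(f"pics/{n}9.png",p[:,:,::-1] if n=="wrist" else cv2.resize(p[80:280,200:450,::-1],None,fx=3,fy=3,interpolation=2))
    if n=="scene": print(max([(a,tuple(c)) for a,c,l in blobs(masks(p)["blue"]) if 200<c[0]<400]))
o=r.get_obs();print(o['eef_pos'],o['force'],o['clock'])
E
```

```text
(np.int32(561), (np.float64(310.1), np.float64(298.2)))
[ 0.53937197 -0.10503646  0.19836817] [-0.86627713  0.16674336  0.57927318] 14.95
```

View pics/scene9.png

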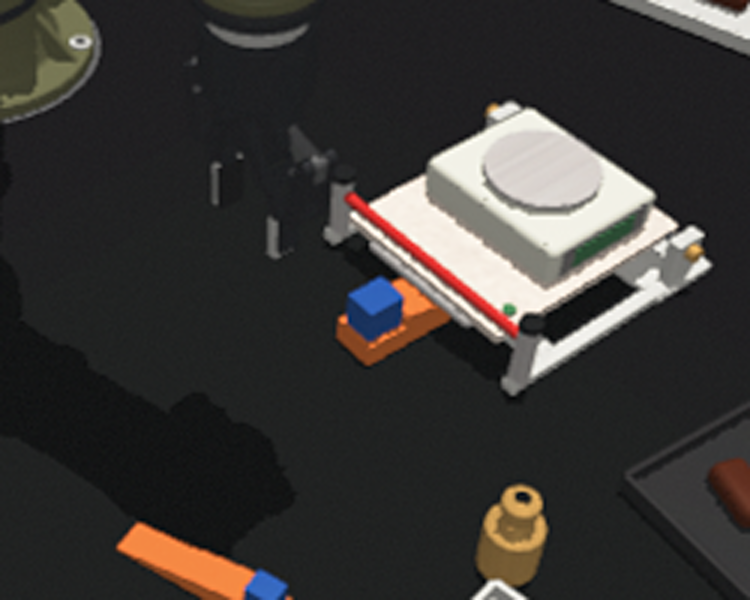

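View pics/wrist9.png

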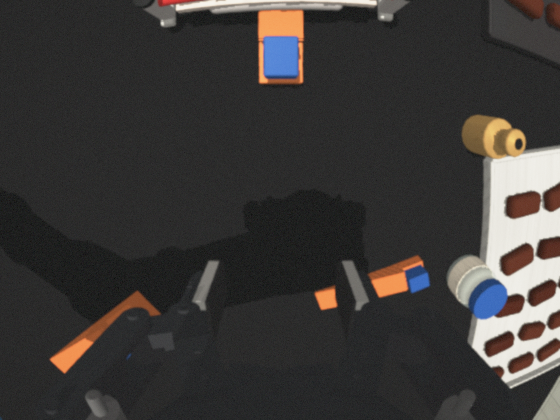

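```bash
python3 -c "
from h import *
print(r.job_done())"
```

```text
the job is handed in; nothing more can be done
None
```

I slid the middle-sized orange wedge nose first under the platform's free edge until the platform met the red bar. I then let go, pulled the arm clear and handed the job in at about 15 s; no verdict was reported.

- **Driving force:** The push ran at 3 to 5 N while the platform rose. It then climbed by about 2 N per commanded mm to a peak reading of 12.8 N and held at about 11 N. That is inside the 9 to 13 N window and below the 16 N limit. The readings carry about 1 N of noise, and up to 5.6 N of finger pressure down on the wedge's foot may have added a little friction.
- **Platform height:** From how far the wedge went in, the platform's origin should be at about 33.5 mm. That fits the expected 32 ± 3 mm and is above the required 27.5 mm.
- **After release:** The pictures show the platform's edge against the red bar and the wedge centred under it and unmoved. The gripper was clear and the tool force was back near zero.
- **Bystanders:** The jar's image position is exactly as at the start. The weight looks unmoved and the arm never went near it. The spatula was out of the final pictures, so I did not check it again after the wedge was gripped and carried to the lane.
- **Not measured:** I had no direct reading of the force between platform and bar, or between wedge and platform. I inferred both from the push.

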